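# Lay out a microscope bench for the next sample

## Robot

A 6-joint arm with a two-finger parallel gripper is mounted at the origin on the work surface. World frame = base frame: x ahead of the robot, y to its left, z up, the work surface at z = 0. Lengths are in m, angles in degrees, forces in N, time in s.
With the tool pointing down it reaches from about 0.375 to 0.975 m from the base axis. Payload 3.8 kg.
Tool frame: the origin (TCP) lies midway between the tips of the shut fingers; the grasp point (between the pads) lies env.tcp_to_grasp behind it (env.tcp_to_grasp is the distance from the TCP to the grasp point, in m); z points along the fingers, y is the line along which they close (so a half turn about z gives the same grasp; the last joint's range is limited). The gripper opens to 88 mm and grips with 3 to 60 N. Pads are 18 mm wide; open, the fingers measure 123 mm over their backs; the gripper's body (75 mm by 187 mm) begins 45 mm behind the grasp point.
Start: joints at [-73.39, 15.12, 91.902, -0, 72.978, -2.114], TCP at [0.217, -0.639, 0.239] pointing down, gripper open.
Joint ranges: [-150.88, 150.88], [-54.13, 125.18], [17.81, 147.31], [-75.09, 255.09], [0, 152.58], [-146.25, 146.25]. Speed limits (degrees/s): [147.25, 147.25, 180, 180, 180, 180].

## Interface

Orientations are given as a 3x3 rotation matrix whose columns are the frame's x, y, z axes.
In Python, from rig import monitor, optics, sign_off, env gives the robot as it stands.
- The arm moves only by the tool play_rows, never from a script. Its argument "rows" is a list of rows, each an object with "delta_pos": the shift along the tool's x, y, z in normalised numbers (1 is 0.6 m), a list of three; "delta_rot": the turn, a rotation vector about the tool's x, y, z in parts of the range, where 1.0 means 4 rad, a list of three; "fingers": the opening, from 0 (shut) to 1 (fully open). In form: [{"delta_pos": [tx, ty, tz], "delta_rot": [rx, ry, rz], "fingers": fingers}, ...]. A call has 1 to 10 rows; each row is the pose to reach, as a shift and turn from the pose commanded when the call began, along the tool's axes at that moment; what a row does not reach only later rows make up. A row lasts 1/12 s, in which the tool goes at most 41.7 mm and 7.16 degrees, less where a joint would pass 70% of its speed; a pose out of reach is approached as far as the arm can. A call with a gripper value outside its range is refused whole. The fingers move at their own pace and stop on an object; the grip force is fixed at half the most. Time passes only in rows, so rows that repeat a pose let the fingers close. It gives the time, the measured TCP pose, the force, the opening and the grip force at its end, in the units of the state.
- monitor.read_state(): the state, without advancing time (a new reading comes with each control period).
- optics.grab_frame(name): name is "side" or "top" or "wrist"; returns (picture, depth): 480x640x3 uint8, blue, green, red; 480x640 float32, m along the optical axis (not along the pixel's ray), 0 where there is no reading.
- optics.calibration(name): a dict with "camera_matrix" (3x3 intrinsics, pixels), "camera_from_world" (4x4, takes a point from world to camera coordinates). Camera axes: x right, y up, looking along -z (the intrinsics and any distortion apply to the point x, -y, -z); pixel columns grow to the right and rows downward; lengths in m; the calibration is good to about 2 mm. A picture is of the moment at which its call begins: read the wrist's pose just before it. calibration takes no time and is no camera call; for the wrist camera it gives the pose at the moment of the call.
- sign_off(): hands the job in; it is judged then, once.
The state is a dict: "t": time; "joint_positions": joint angles; "qvel": joint speeds; "effort": joint torques, N m; "ee_pos": TCP position; "orientation": TCP orientation; "force": force on the tool from outside, world axes, zero at the start; "wrist_torque": the same for the moment, N m; "width": opening from 0.0 (shut) to 1.0 (fully open); "grip_force": force on a finger pad.
Only numpy, scipy, OpenCV 4.12 (cv2) and the standard library are available. Lean on these libraries where they do the work, as an engineer would, in place of code of your own. Each camera call takes 0.05 s, during which the arm holds its last target. There are 200 camera calls.

## Task

Set out the bench around the headless microscope stand (left, right and front as seen from the robot): the small white porcelain dish centred on the stand's black disc with its knobbed lid centred on top of it; the tall jar on the bench midway between the stand and the cream lamp box, in line with the black disc and the middle of the lamp box; and the short jar on the bench directly in front of the middle of the wooden slide box, about 2 cm from its front. Set each thing down upright rather than dropping it, let go of everything, and leave the eyepiece and the stapler where they are.

Things in the scene. Friction and masses are not known exactly. Their poses are not given: they have to be found in the camera images.
- dish: Open round white porcelain dish, 52 mm outside diameter, 24 mm high, wall 4 mm, 60 to 105 g, standing upright on the bench. Origin: centre of its underside; z up. To be set on the black disc.
- lid: Lid of the dish: flat white porcelain disc, 60 mm diameter and 5 mm thick, flat underside (no lip: it just lies on the dish's rim), with a round knob in the middle: a 12 mm thick neck up to 10 mm above the underside, then an 18 mm diameter head from 10 to 24 mm above the underside. About 50 g. Lies on the bench knob up. Origin: centre of its underside; z up.
- talljar: Closed amber glass jar with a paper label and black cap, 36 mm diameter (cap 32 mm, top 14 mm), 80 mm high, 80 to 170 g, upright on the bench. Origin: centre of its underside; z up.
- shortjar: Closed amber glass jar with a paper label and black cap, 56 mm diameter (cap 52 mm, top 14 mm), 45 mm high, 75 to 155 g, upright on the bench. Origin: centre of its underside; z up.
- stand: Microscope base without head, fixed: cream plate 22 mm high with a flat black disc (90 mm diameter) on top. Origin: at bench level under the disc centre; own -x faces the robot, y left; plate spans x -75 to +95, y -70 to +70 mm. Steel post 24 mm thick, top 95 mm above the bench, at x = +78 mm, with a 36 mm collar up to 44 mm high. Turned up to 0.15 rad.
- stage (a point): Centre of the black disc on the stand, on its top surface, 22 mm above the bench; the dish belongs here. Axes as the stand's.
- lamp: Cream lamp power box fixed to the bench, 90 mm (own x) by 70 mm (own y), 57 mm high, with a black knob and switch on its front and dark vent slots on its top. Stands beside the stand, on its left or on its right, about 255 to 280 mm from the disc centre to the box's centre. Origin: centre of its underside. Its front faces the robot (own -x); own y is to the left seen from the robot.
- slidebox: Closed wooden slide box fixed to the bench, 90 mm (own x) by 100 mm (own y), 42 mm high, with a brass latch on its front and a paper label on its top. Stands on the other side of the stand from the lamp box. Origin: centre of its underside. Its front faces the robot (own -x); own y is to the left seen from the robot.
- eyepiece: Bystander, loose: microscope eyepiece standing upright, black on a metal tube, 38 mm diameter, 50 mm high. Origin: centre of its underside. Leave it alone.
- stapler: Bystander, loose: grey and black stapler, 110 mm long (own x), 34 mm wide, 43 mm high. Origin: centre of its underside. Leave it alone.
Mind the look-alikes: they are no part of the job. What is shaped like the dish but turquoise is not meant.

How it is judged:
By the outcome, as a careful person would: the job done as asked, in the order asked, and still so for the second after the job is handed in, with the robot touching nothing.
It also fails if it takes over 115 s, if anything falls off the work surface, if the arm or the gripper's body presses on something with over 40 N, if the wrist force passes 120 N, or if a joint passes its speed limit or range.

## Working session

There is one attempt and no reset: what is moved stays moved. The work goes in short steps, Python scripts to look and compute and a tool call to move; the robot and the scene stay as the last step left them, time stands still between calls to the robot, and variables do not carry over. Pictures are saved under pics/ and viewed, at most 14 in all, crops included, and the job is handed in when it is done.

Besides the shell and the picture viewer there is one more tool, called after ">>>" in YAML: its name, and indented under it one key for each argument. play_rows: Moves the arm, as the interface text tells. Its arguments: {"type":"object","properties":{"rows":{"type":"array"}},"required":["rows"]}

```bash
ls; mkdir -p pics; python3 - <<'E'
from rig import monitor, optics, env
import cv2, numpy as np
s=monitor.read_state(); print({k:np.round(v,3).tolist() for k,v in s.items()}, env.tcp_to_grasp)
for n in ("top","side"):
    p,d=optics.grab_frame(n); cv2.imwrite(f"pics/{n}0.png",p); np.save(f"pics/{n}0.npy",d)
    c=optics.calibration(n); print(n,{k:np.round(v,3).tolist() for k,v in c.items()})
E
```

```text
pics
{'t': 0.0, 'joint_positions': [-73.392, 15.167, 91.981, 0.001, 72.978, -2.111], 'qvel': [-0.032, -0.034, 0.016, -0.017, 0.041, -0.063], 'effort': [-0.002, -50.212, -35.687, 0.073, 0.029, -0.0], 'ee_pos': [0.216, -0.639, 0.237], 'orientation': [[0.947, 0.321, -0.001], [0.321, -0.947, 0.002], [0.0, -0.002, -1.0]], 'force': [0.065, -0.81, -0.077], 'wrist_torque': [-0.0, -0.033, -0.028], 'grip_force': 0.0, 'width': 1.0} 0.0187
top {'camera_matrix': [[608.537, 0.0, 321.245], [0.0, 608.537, 245.625], [0.0, 0.0, 1.0]], 'camera_from_world': [[0.019, -1.0, 0.02, -0.017], [0.989, 0.022, 0.148, -0.514], [-0.148, 0.017, 0.989, -1.525], [0.0, 0.0, 0.0, 1.0]]}
side {'camera_matrix': [[618.025, 0.0, 320.574], [0.0, 618.025, 246.292], [0.0, 0.0, 1.0]], 'camera_from_world': [[-0.908, -0.419, -0.019, 0.469], [0.278, -0.635, 0.72, -0.193], [-0.314, 0.649, 0.693, -1.348], [0.0, 0.0, 0.0, 1.0]]}
```

View pics/top0.png

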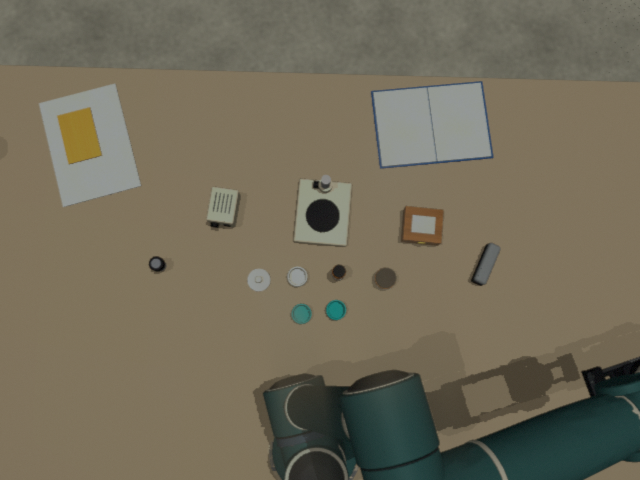

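View pics/side0.png

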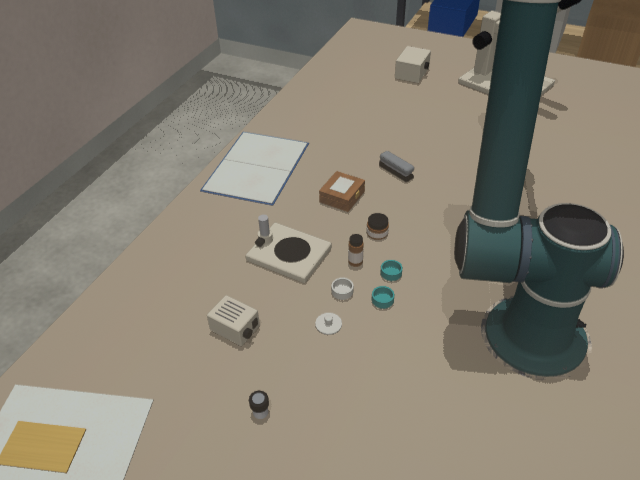

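The top view shows the lid at (258,280), the white dish at (297,276), the tall jar at (339,272) and the short jar at (385,279). Two turquoise dishes are at (302,314) and (336,310). The lamp is at (223,207), on the left. The stand's disc is at (323,215), the slide box at (423,225), the eyepiece at (157,264) and the stapler at (486,264). The side view agrees with this.

There are three dish candidates: (297,276) white, (302,314) turquoise and (336,310) turquoise. Only the first is white porcelain, so it is the one meant. I'll confirm it in an enlarged crop.

```bash
cat > h.py <<'E'
import numpy as np, cv2
from rig import monitor, optics, env
def ray(c,u,v):
    K=np.array(c["camera_matrix"]);T=np.array(c["camera_from_world"])
    d=np.array([(u-K[0,2])/K[0,0],-(v-K[1,2])/K[1,1],-1.]); R=T[:3,:3]
    return -R.T@T[:3,3], R.T@d          # world = o + depth*dir
def at_z(c,u,v,z):
    o,d=ray(c,u,v); return o+d*(z-o[2])/d[2]
def cloud(c,D):
    v,u=np.mgrid[:480,:640]; K=np.array(c["camera_matrix"]);T=np.array(c["camera_from_world"])
    P=np.stack([(u-K[0,2])/K[0,0]*D,-(v-K[1,2])/K[1,1]*D,-D],-1)
    return (P-T[:3,3])@T[:3,:3]
def proj(c,p):
    K=np.array(c["camera_matrix"]);T=np.array(c["camera_from_world"])
    q=T[:3,:3]@np.asarray(p,float)+T[:3,3]; q=K@np.array([q[0],-q[1],-q[2]]); return q[:2]/q[2]
E
python3 - <<'E'
from h import *
p=cv2.imread("pics/top0.png"); D=np.load("pics/top0.npy"); c=optics.calibration("top"); W=cloud(c,D)
cv2.imwrite("pics/crop.png",cv2.resize(p[190:330,205:445],(800,467),interpolation=cv2.INTER_CUBIC))
s=cv2.imread("pics/side0.png"); cs=optics.calibration("side"); Ws=cloud(cs,np.load("pics/side0.npy"))
for n,(u,v),(us,vs) in [("lid",(258,280),(328,320)),("dish",(297,276),(342,288)),("tall",(339,271),(356,240)),("short",(385,277),(377,219)),("t1",(302,314),(383,296)),("t2",(336,310),(391,269)),("disc",(323,215),(292,249)),("lamp",(225,203),(233,312)),("slide",(424,225),(343,187)),("eye",(157,264),(259,398)),("stapler",(486,264),(397,163)),("bench",(278,340),(440,330))]:
    print(n,np.round(W[v,u],3),np.round(Ws[vs,us],3))
E
```

```text
lid [0.424 0.155 0.02 ] [0.423 0.163 0.023]
dish [0.437 0.055 0.011] [0.439 0.048 0.005]
tall [ 0.445 -0.051  0.075] [ 0.443 -0.044  0.079]
short [ 0.436 -0.17   0.041] [ 0.436 -0.169  0.046]
t1 [0.339 0.04  0.005] [0.342 0.033 0.005]
t2 [ 0.351 -0.048  0.006] [ 0.355 -0.056  0.005]
disc [ 0.597 -0.009  0.024] [ 0.594 -0.002  0.028]
lamp [0.616 0.243 0.056] [0.608 0.251 0.057]
slide [ 0.572 -0.27   0.046] [ 0.568 -0.259  0.042]
eye [0.456 0.409 0.046] [0.456 0.411 0.048]
stapler [ 0.476 -0.431  0.038] [ 0.474 -0.425  0.037]
bench [0.272 0.1   0.   ] [ 0.193  0.07  -0.001]
```

View pics/crop.png

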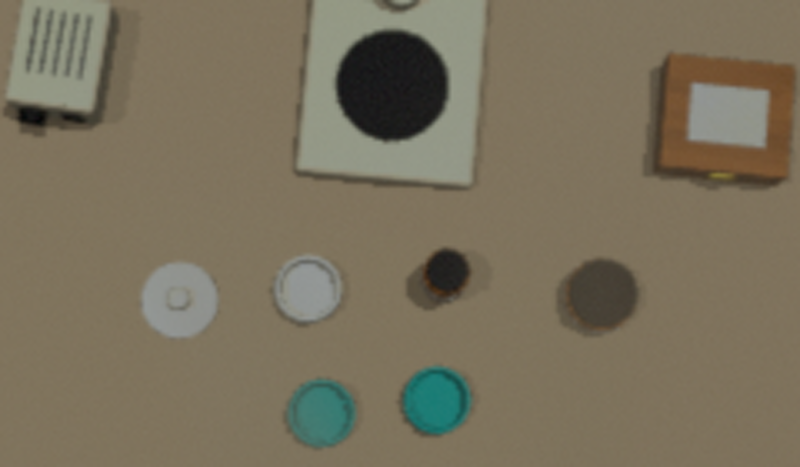

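The crop confirms it: the white dish at crop (308,289) is the one meant, and the turquoise ones at (321,413) and (436,400) are the decoys. Next I'll bring the wrist camera over the scene.

Units first: shifts go in shares of 0.6 m and turns go in shares of 4 rad. So -0.265 m / 0.6 = -0.4417, 0.213 m / 0.6 = 0.355.

>>> play_rows:
  rows:
    - {"delta_pos": [0.355,-0.4417,-0.0917],"delta_rot": [0,0,0],"fingers": 1}
    - {"delta_pos": [0.355,-0.4417,-0.0917],"delta_rot": [0,0,0],"fingers": 1}
    - {"delta_pos": [0.355,-0.4417,-0.0917],"delta_rot": [0,0,0],"fingers": 1}
    - {"delta_pos": [0.355,-0.4417,-0.0917],"delta_rot": [0,0,0],"fingers": 1}
    - {"delta_pos": [0.355,-0.4417,-0.0917],"delta_rot": [0,0,0],"fingers": 1}
    - {"delta_pos": [0.355,-0.4417,-0.0917],"delta_rot": [0,0,0],"fingers": 1}
    - {"delta_pos": [0.355,-0.4417,-0.0917],"delta_rot": [0,0,0],"fingers": 1}
    - {"delta_pos": [0.355,-0.4417,-0.0917],"delta_rot": [0,0,0],"fingers": 1}
    - {"delta_pos": [0.355,-0.4417,-0.0917],"delta_rot": [0,0,0],"fingers": 1}
    - {"delta_pos": [0.355,-0.4417,-0.0917],"delta_rot": [0,0,0],"fingers": 1}

```text
t: 0.93
ee_pos: [0.3342, -0.3177, 0.2944]
orientation: [[0.946, 0.325, 0.001], [0.325, -0.946, -0.001], [0.001, 0.001, -1.0]]
force: [-0.6, -0.7, 0.5]
width: 1.0
grip_force: 0.0
```

Scaled: -0.265 m / 0.6 = -0.4417, 0.213 m / 0.6 = 0.355, 0.326 rad / 4 = 0.0815.

>>> play_rows:
  rows:
    - {"delta_pos": [0.355,-0.4417,-0.0917],"delta_rot": [0,0,0.0815],"fingers": 1}
    - {"delta_pos": [0.355,-0.4417,-0.0917],"delta_rot": [0,0,0.0815],"fingers": 1}
    - {"delta_pos": [0.355,-0.4417,-0.0917],"delta_rot": [0,0,0.0815],"fingers": 1}
    - {"delta_pos": [0.355,-0.4417,-0.0917],"delta_rot": [0,0,0.0815],"fingers": 1}
    - {"delta_pos": [0.355,-0.4417,-0.0917],"delta_rot": [0,0,0.0815],"fingers": 1}
    - {"delta_pos": [0.355,-0.4417,-0.0917],"delta_rot": [0,0,0.0815],"fingers": 1}
    - {"delta_pos": [0.355,-0.4417,-0.0917],"delta_rot": [0,0,0.0815],"fingers": 1}
    - {"delta_pos": [0.355,-0.4417,-0.0917],"delta_rot": [0,0,0.0815],"fingers": 1}
    - {"delta_pos": [0.355,-0.4417,-0.0917],"delta_rot": [0,0,0.0815],"fingers": 1}
    - {"delta_pos": [0.355,-0.4417,-0.0917],"delta_rot": [0,0,0.0815],"fingers": 1}

```text
t: 1.77
ee_pos: [0.452, 0.002, 0.349]
orientation: [[1.0, 0.005, 0.001], [0.005, -1.0, 0.001], [0.001, -0.001, -1.0]]
force: [-0.3, -0.3, 0.4]
width: 1.004
grip_force: 0.0
```

```bash
python3 - <<'E'
from h import *
s=monitor.read_state(); print({k:np.round(s[k],4).tolist() for k in ("t","joint_positions","ee_pos","orientation","force")})
c=optics.calibration("wrist"); p,d=optics.grab_frame("wrist"); cv2.imwrite("pics/w0.png",p); np.save("pics/w0.npy",d); np.save("pics/w0c.npy",c,allow_pickle=True)
T=c["camera_from_world"]; o=-T[:3,:3].T@T[:3,3]; print("cam in tool",np.array(s["orientation"]).T@(o-s["ee_pos"])); print(T,c["camera_matrix"])
E
```

```text
{'t': 1.7667, 'joint_positions': [-2.9608, -12.6168, 108.7782, 0.0697, 83.776, 86.7568], 'ee_pos': [0.452, 0.002, 0.349], 'orientation': [[1.0, 0.0048, 0.0012], [0.0048, -1.0, 0.0012], [0.0012, -0.0011, -1.0]], 'force': [-0.2974, -0.2932, 0.4304]}
cam in tool [ 0.07499626  0.00035479 -0.14616484]
[[ 4.92753075e-03 -9.99987855e-01 -1.01195101e-04 -7.43553728e-04]
 [ 9.58657338e-01  4.75266361e-03 -2.84523321e-01 -3.64164764e-01]
 [ 2.84520346e-01  1.30498599e-03  9.58669114e-01 -6.24685269e-01]
 [ 0.00000000e+00  0.00000000e+00  0.00000000e+00  1.00000000e+00]] [[412.69872238   0.         314.47149726]
 [  0.         412.69872238 244.12537506]
 [  0.           0.           1.        ]]
```

View pics/w0.png

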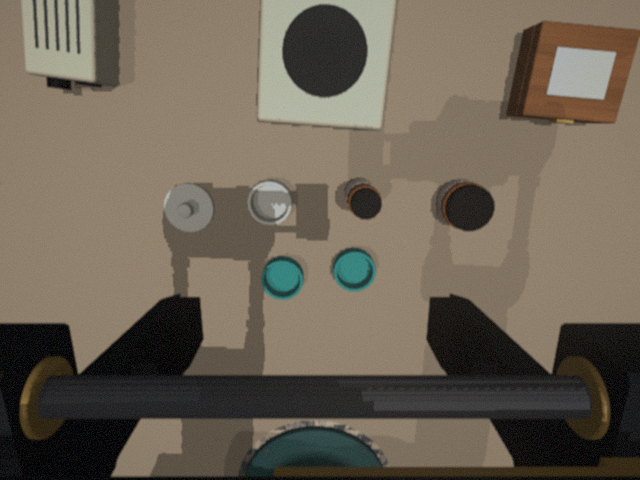

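The wrist view shows the lid at (189,207), the white dish at (270,202), the tall jar at (365,200) and the short jar at (470,206). The turquoise pair is at (283,277) and (354,270), and the stand's disc at (325,50). The lamp and slide box are partly cut off, so I'll back up for a second view.

Scaled: -0.12 m / 0.6 = -0.2, 0.09 m / 0.6 = 0.15.

>>> play_rows:
  rows:
    - {"delta_pos": [0.15,0,-0.2],"delta_rot": [0,0,0],"fingers": 1}
    - {"delta_pos": [0.15,0,-0.2],"delta_rot": [0,0,0],"fingers": 1}
    - {"delta_pos": [0.15,0,-0.2],"delta_rot": [0,0,0],"fingers": 1}
    - {"delta_pos": [0.15,0,-0.2],"delta_rot": [0,0,0],"fingers": 1}
    - {"delta_pos": [0.15,0,-0.2],"delta_rot": [0,0,0],"fingers": 1}
    - {"delta_pos": [0.15,0,-0.2],"delta_rot": [0,0,0],"fingers": 1}
    - {"delta_pos": [0.15,0,-0.2],"delta_rot": [0,0,0],"fingers": 1}

```text
t: 2.4
ee_pos: [0.5393, -0.0022, 0.4667]
orientation: [[1.0, -0.001, -0.003], [-0.001, -1.0, -0.0], [-0.003, 0.0, -1.0]]
force: [0.8, -0.2, -0.4]
width: 0.997
grip_force: 0.0
```

```bash
cat > meas.py <<'E'
from h import *
def circ(W,xy,r,zlo,zhi,R=None):
    m=(np.hypot(W[...,0]-xy[0],W[...,1]-xy[1])<r)&(W[...,2]>zlo)&(W[...,2]<zhi)
    P=W[m]
    if len(P)<15: return None
    h=cv2.convexHull(P[:,:2].astype(np.float32))[:,0]
    A=np.c_[2*h,np.ones(len(h))]; s=np.linalg.lstsq(A,(h**2).sum(1),rcond=None)[0]
    return np.round([s[0],s[1],np.sqrt(s[2]+s[0]**2+s[1]**2),np.median(P[:,2])],4), len(P)
def rect(W,xy,r,zlo,zhi):
    m=(np.hypot(W[...,0]-xy[0],W[...,1]-xy[1])<r)&(W[...,2]>zlo)&(W[...,2]<zhi); P=W[m]
    if len(P)<30: return None
    (a,b),(w,h),t=cv2.minAreaRect(P[:,:2].astype(np.float32)); return np.round([a,b,w,h,t,np.median(P[:,2])],4)
def disc(W,I,xy=(.597,-.005)):
    m=(np.hypot(W[...,0]-xy[0],W[...,1]-xy[1])<.062)&(np.abs(W[...,2]-.023)<.012)&(I.max(-1)<75)
    n,l,st,ce=cv2.connectedComponentsWithStats(m.astype(np.uint8)); k=1+st[1:,4].argmax(); P=W[l==k]
    (a,b),r=cv2.minEnclosingCircle(P[:,:2].astype(np.float32)); return np.round([*P[:,:2].mean(0),a,b,r,np.median(P[:,2])],4)
def report(W,I,D):
    W=np.where(D[...,None]>0,W,9)
    print("dish",circ(W,(.437,.05),.04,.017,.03),"\nlid plate",circ(W,(.424,.158),.045,.0025,.009),"knob",circ(W,(.424,.158),.025,.017,.03))
    print("tall",circ(W,(.443,-.047),.03,.07,.09),"\nshort",circ(W,(.436,-.169),.045,.038,.05))
    print("disc",disc(W,I)); print("stand",rect(W,(.61,-.005),.13,.017,.027))
    print("lamp",rect(W,(.61,.247),.08,.05,.065)); print("slide",rect(W,(.57,-.265),.09,.037,.05))
    print("bench",np.median(W[...,2][np.abs(W[...,2])<.01]))
E
python3 - <<'E'
from meas import *
s=monitor.read_state(); print(np.round(s["ee_pos"],4))
c=optics.calibration("wrist"); p,d=optics.grab_frame("wrist"); cv2.imwrite("pics/w1.png",p); np.save("pics/w1.npy",d); np.save("pics/w1c.npy",c,allow_pickle=True)
for n,c in (("w0",np.load("pics/w0c.npy",allow_pickle=True).item()),("w1",c),("top0",optics.calibration("top")),("side0",optics.calibration("side"))):
    I=cv2.imread(f"pics/{n}.png"); D=np.load(f"pics/{n}.npy"); print("==",n); report(cloud(c,D),I,D)
E
```

```text
[ 0.5393 -0.0022  0.4667]
== w0
dish (array([0.4358, 0.0538, 0.0256, 0.0238]), 516) 
lid plate (array([0.4249, 0.1564, 0.0352, 0.0052]), 1678) knob (array([0.4262, 0.1536, 0.0086, 0.0237]), 196)
tall (array([ 0.4461, -0.051 ,  0.0156,  0.0804]), 775) 
short (array([ 0.4348, -0.1721,  0.0259,  0.0454]), 1757)
disc [ 0.5984 -0.0082  0.5976 -0.008   0.0443  0.0227]
stand [ 5.86800e-01 -7.60000e-03  1.39900e-01  1.29400e-01  8.60568e+01
  2.24000e-02]
lamp [6.03800e-01 2.49800e-01 7.09000e-02 7.47000e-02 8.31357e+01 5.69000e-02]
slide [ 5.74500e-01 -2.68100e-01  1.00900e-01  9.21000e-02  8.52234e+01
  4.26000e-02]
bench 0.0003907045532388252
== w1
dish (array([0.4357, 0.0539, 0.0256, 0.0238]), 331) 
lid plate (array([0.4252, 0.1577, 0.0407, 0.0051]), 1023) knob (array([0.4265, 0.1535, 0.0085, 0.0238]), 117)
tall (array([ 0.4463, -0.0511,  0.0155,  0.0803]), 442) 
short (array([ 0.4348, -0.1721,  0.0258,  0.0455]), 1010)
disc [ 0.5981 -0.0083  0.5974 -0.0082  0.0436  0.0227]
stand [ 6.06800e-01 -9.10000e-03  1.40000e-01  1.70000e-01  8.60547e+01
  2.24000e-02]
lamp [6.11400e-01 2.48600e-0
[... 707 characters left out ...]
1000e-01  9.37000e-02  8.49815e+01
  4.22000e-02]
bench -8.037211038895941e-06
== side0
dish (array([0.4352, 0.057 , 0.0267, 0.0222]), 143) 
lid plate (array([0.4242, 0.1583, 0.0423, 0.0049]), 366) knob (array([0.4253, 0.1575, 0.0095, 0.0227]), 48)
tall (array([ 0.4452, -0.0482,  0.0172,  0.0786]), 132) 
short (array([ 0.4345, -0.1695,  0.0266,  0.0442]), 246)
disc [ 0.5971 -0.0066  0.5986 -0.0068  0.0459  0.022 ]
stand [ 6.05300e-01 -4.30000e-03  1.43800e-01  1.71500e-01  8.66943e+01
  2.16000e-02]
lamp [6.10800e-01 2.53300e-01 7.35000e-02 9.20000e-02 8.37874e+01 5.64000e-02]
slide [ 5.73300e-01 -2.64500e-01  1.08300e-01  9.57000e-02  8.67691e+01
  4.17000e-02]
bench -0.00015328597075509149
```

View pics/w1.png

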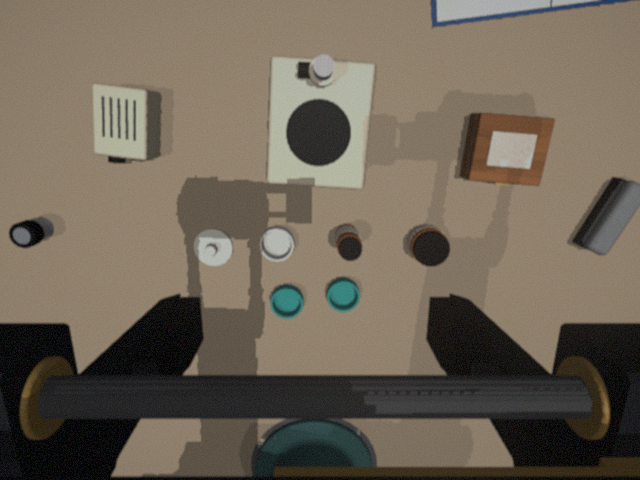

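All views agree to within 1–2 mm except side, which runs up to 4 mm off in y. These are the working positions:

| Item | x (m) | y (m) | Note |
|---|---|---|---|
| Dish | .436 | .054 | top at z .024 |
| Lid knob | .4263 | .1536 | top at z .024 |
| Tall jar | .446 | -.051 | top at z .080 |
| Short jar | .435 | -.172 | top at z .045 |
| Disc | .5972 | -.0083 | top at z .022 |
| Lamp | .6114 | .2487 | turned -7° |
| Slide box | .574 | -.2685 | turned -4.7° |
| Tall jar goal | .605 | .138 | equal gaps to stand and lamp |
| Short jar goal | .481 | -.261 | about 2 cm from the box front |

I'll pick up the dish first.

Scaled: 0.34 m / 0.6 = 0.5667, -0.105 m / 0.6 = -0.175, -1.2 rad / 4 = -0.3.

>>> play_rows:
  rows:
    - {"delta_pos": [-0.175,-0.0933,0.5667],"delta_rot": [0,0,-0.3],"fingers": 1}
    - {"delta_pos": [-0.175,-0.0933,0.5667],"delta_rot": [0,0,-0.3],"fingers": 1}
    - {"delta_pos": [-0.175,-0.0933,0.5667],"delta_rot": [0,0,-0.3],"fingers": 1}
    - {"delta_pos": [-0.175,-0.0933,0.5667],"delta_rot": [0,0,-0.3],"fingers": 1}
    - {"delta_pos": [-0.175,-0.0933,0.5667],"delta_rot": [0,0,-0.3],"fingers": 1}
    - {"delta_pos": [-0.175,-0.0933,0.5667],"delta_rot": [0,0,-0.3],"fingers": 1}
    - {"delta_pos": [-0.175,-0.0933,0.5667],"delta_rot": [0,0,-0.3],"fingers": 0.9}
    - {"delta_pos": [-0.175,-0.0933,0.5667],"delta_rot": [0,0,-0.3],"fingers": 0.9}
    - {"delta_pos": [-0.175,-0.0933,0.5667],"delta_rot": [0,0,-0.3],"fingers": 0.9}
    - {"delta_pos": [-0.175,-0.0933,0.5667],"delta_rot": [0,0,-0.3],"fingers": 0.9}

```text
t: 3.28
ee_pos: [0.4252, 0.055, 0.1204]
orientation: [[0.356, 0.935, -0.016], [0.935, -0.356, -0.001], [-0.007, -0.015, -1.0]]
force: [-1.0, -0.2, -0.9]
width: 0.903
grip_force: 0.0
```

>>> play_rows:
  rows:
    - {"delta_pos": [0,0,0],"delta_rot": [0,0,0],"fingers": 0.85}
    - {"delta_pos": [0,0,0],"delta_rot": [0,0,0],"fingers": 0.85}
    - {"delta_pos": [0,0,0],"delta_rot": [0,0,0],"fingers": 0.85}
    - {"delta_pos": [0,0,0],"delta_rot": [0,0,0],"fingers": 0.85}

```text
t: 3.62
ee_pos: [0.4359, 0.0552, 0.1299]
orientation: [[0.363, 0.932, 0.002], [0.932, -0.363, 0.0], [0.001, 0.002, -1.0]]
force: [0.9, 0.8, -0.8]
width: 0.849
grip_force: 0.0
```

```bash
cat > go.py <<'E'
# usage: go.py x y z [yaw_deg] -> delta in tool axes (level tool) from the measured pose
import sys; from h import *
s=monitor.read_state(); R=np.array(s["orientation"]); p=np.array(s["ee_pos"])
g=np.array([float(a) for a in sys.argv[1:4]]); yaw=np.arctan2(R[1,0],R[0,0])
print("t",round(s["t"],2),"p",p.round(4),"yaw",np.degrees(yaw).round(2),"tilt",R[:2,2].round(4),"d_tool",(R.T@(g-p)).round(4),"rotz",round(yaw-np.radians(float(sys.argv[4])),3) if len(sys.argv)>4 else "","w",round(s["width"],3),"q6",round(s["joint_positions"][5],1))
E
python3 go.py .436 .054 .005
```

```text
t 3.62 p [0.4359 0.0552 0.1299] yaw 68.7 tilt [0.0025 0.0001] d_tool [-0.0012  0.0002  0.1249] rotz  w 0.849 q6 25.3
```

Scaled: 0.124 m / 0.6 = 0.2067, 0.115 m / 0.6 = 0.1917.

>>> play_rows:
  rows:
    - {"delta_pos": [-0.0017,0,0.05],"delta_rot": [0,0,0],"fingers": 0.85}
    - {"delta_pos": [-0.0017,0,0.1],"delta_rot": [0,0,0],"fingers": 0.85}
    - {"delta_pos": [-0.0017,0,0.1333],"delta_rot": [0,0,0],"fingers": 0.85}
    - {"delta_pos": [-0.0017,0,0.1667],"delta_rot": [0,0,0],"fingers": 0.85}
    - {"delta_pos": [-0.0017,0,0.1917],"delta_rot": [0,0,0],"fingers": 0.85}
    - {"delta_pos": [-0.0017,0,0.2067],"delta_rot": [0,0,0],"fingers": 0.85}
    - {"delta_pos": [-0.0017,0,0.2067],"delta_rot": [0,0,0],"fingers": 0.85}
    - {"delta_pos": [-0.0017,0,0.2067],"delta_rot": [0,0,0],"fingers": 0.85}

```text
t: 4.28
ee_pos: [0.4352, 0.0544, 0.0051]
orientation: [[0.362, 0.932, 0.0], [0.932, -0.362, 0.0], [0.0, 0.0, -1.0]]
force: [-0.3, -0.3, 0.3]
width: 0.849
grip_force: 0.0
```

>>> play_rows:
  rows:
    - {"delta_pos": [0,0,0],"delta_rot": [0,0,0],"fingers": 0.7}
    - {"delta_pos": [0,0,0],"delta_rot": [0,0,0],"fingers": 0.6}
    - {"delta_pos": [0,0,0],"delta_rot": [0,0,0],"fingers": 0.5}
    - {"delta_pos": [0,0,0],"delta_rot": [0,0,0],"fingers": 0.45}
    - {"delta_pos": [0,0,0],"delta_rot": [0,0,0],"fingers": 0.45}
    - {"delta_pos": [0,0,0],"delta_rot": [0,0,0],"fingers": 0.45}

```text
t: 4.78
ee_pos: [0.4354, 0.0546, 0.0056]
orientation: [[0.362, 0.932, 0.001], [0.932, -0.362, 0.0], [0.001, 0.001, -1.0]]
force: [-2.0, 0.8, 6.9]
width: 0.582
grip_force: 30.0
```

Scaled: 0.174 m / 0.6 = 0.29, 0.15 m / 0.6 = 0.25, 0.84 rad / 4 = 0.21.

>>> play_rows:
  rows:
    - {"delta_pos": [0,0,-0.05],"delta_rot": [0,0,0],"fingers": 0.45}
    - {"delta_pos": [0,0,-0.1],"delta_rot": [0,0,0],"fingers": 0.45}
    - {"delta_pos": [0,0,-0.15],"delta_rot": [0,0,0],"fingers": 0.45}
    - {"delta_pos": [0,0.05,-0.1583],"delta_rot": [0,0,0.03],"fingers": 0.45}
    - {"delta_pos": [0,0.1,-0.1583],"delta_rot": [0,0,0.06],"fingers": 0.45}
    - {"delta_pos": [0,0.15,-0.1583],"delta_rot": [0,0,0.09],"fingers": 0.45}
    - {"delta_pos": [0,0.2,-0.1583],"delta_rot": [0,0,0.12],"fingers": 0.45}
    - {"delta_pos": [0,0.25,-0.1583],"delta_rot": [0,0,0.15],"fingers": 0.45}
    - {"delta_pos": [0,0.29,-0.1583],"delta_rot": [0,0,0.18],"fingers": 0.45}
    - {"delta_pos": [0,0.29,-0.1583],"delta_rot": [0,0,0.21],"fingers": 0.45}

```text
t: 5.62
ee_pos: [0.6013, -0.0102, 0.1001]
orientation: [[0.938, 0.346, 0.004], [0.346, -0.938, -0.001], [0.004, 0.002, -1.0]]
force: [0.0, 0.1, -0.2]
width: 0.581
grip_force: 30.0
```

Scaled: 0.36 rad / 4 = 0.09.

>>> play_rows:
  rows:
    - {"delta_pos": [0,0,0],"delta_rot": [0,0,0.03],"fingers": 0.45}
    - {"delta_pos": [0,0,0],"delta_rot": [0,0,0.06],"fingers": 0.45}
    - {"delta_pos": [0,0,0],"delta_rot": [0,0,0.09],"fingers": 0.45}
    - {"delta_pos": [0,0,0],"delta_rot": [0,0,0.09],"fingers": 0.45}
    - {"delta_pos": [0,0,0],"delta_rot": [0,0,0.09],"fingers": 0.45}
    - {"delta_pos": [0,0,0],"delta_rot": [0,0,0.09],"fingers": 0.45}

```text
t: 6.12
ee_pos: [0.5965, -0.0084, 0.0994]
orientation: [[1.0, 0.004, -0.0], [0.004, -1.0, 0.0], [-0.0, -0.0, -1.0]]
force: [-0.3, -1.4, -1.0]
width: 0.58
grip_force: 30.0
```

```bash
python3 go.py .5972 -.0083 .030 0; python3 - <<'E'
from meas import *
c=optics.calibration("side"); p,d=optics.grab_frame("side"); W=cloud(c,d)
u,v=proj(c,(.5972,-.0083,.1)).astype(int); cv2.imwrite("pics/s1.png",cv2.resize(p[v-70:v+80,u-100:u+100],(640,480)))
E
```

```text
t 6.12 p [ 0.5965 -0.0084  0.0994] yaw 0.22 tilt [-0.0005  0.    ] d_tool [ 0.0007 -0.0001  0.0694] rotz 0.004 w 0.58 q6 86.6
```

View pics/s1.png

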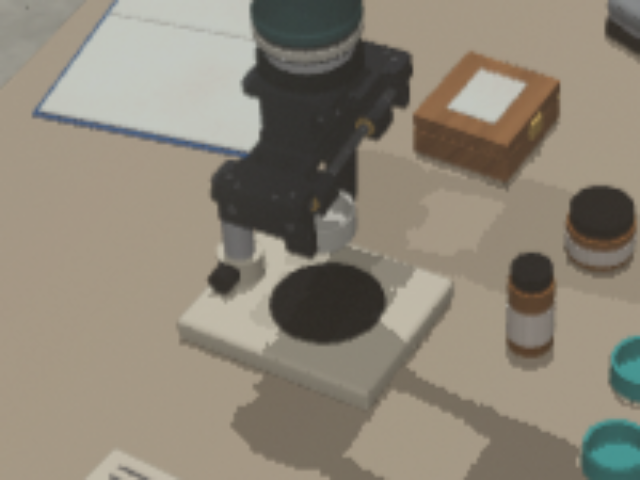

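The side crop shows the dish held level above the disc, with the disc at crop (328,302) and clear of the post at (237,232). Next I'll lower it gently.

Scaled: 0.0705 m / 0.6 = 0.1175, 0.0007 m / 0.6 = 0.0012.

>>> play_rows:
  rows:
    - {"delta_pos": [0.0012,0,0.0333],"delta_rot": [0,0,0],"fingers": 0.45}
    - {"delta_pos": [0.0012,0,0.0667],"delta_rot": [0,0,0],"fingers": 0.45}
    - {"delta_pos": [0.0012,0,0.0917],"delta_rot": [0,0,0],"fingers": 0.45}
    - {"delta_pos": [0.0012,0,0.1067],"delta_rot": [0,0,0],"fingers": 0.45}
    - {"delta_pos": [0.0012,0,0.1133],"delta_rot": [0,0,0],"fingers": 0.45}
    - {"delta_pos": [0.0012,0,0.1158],"delta_rot": [0,0,0],"fingers": 0.45}
    - {"delta_pos": [0.0012,0,0.1175],"delta_rot": [0,0,0],"fingers": 0.45}
    - {"delta_pos": [0.0012,0,0.1175],"delta_rot": [0,0,0],"fingers": 0.45}
    - {"delta_pos": [0.0012,0,0.1175],"delta_rot": [0,0,0],"fingers": 0.45}

```text
t: 6.92
ee_pos: [0.5984, -0.0085, 0.0303]
orientation: [[1.0, 0.001, 0.002], [0.001, -1.0, -0.0], [0.002, 0.0, -1.0]]
force: [-1.7, 0.3, -0.7]
width: 0.579
grip_force: 30.0
```

Scaled: 0.0014 m / 0.6 = 0.0023, 0.0007 m / 0.6 = 0.0012.

>>> play_rows:
  rows:
    - {"delta_pos": [0,0,0.0012],"delta_rot": [0,0,0],"fingers": 0.45}
    - {"delta_pos": [0,0,0.0023],"delta_rot": [0,0,0],"fingers": 0.45}
    - {"delta_pos": [0,0,0.0023],"delta_rot": [0,0,0],"fingers": 0.45}
    - {"delta_pos": [0,0,0.0023],"delta_rot": [0,0,0],"fingers": 0.45}

```text
t: 7.25
ee_pos: [0.5975, -0.0084, 0.0279]
orientation: [[1.0, 0.001, 0.0], [0.001, -1.0, 0.0], [0.0, -0.0, -1.0]]
force: [0.6, -0.4, -1.6]
width: 0.579
grip_force: 30.0
```

Scaled: 0.001 m / 0.6 = 0.0017, 0.0005 m / 0.6 = 0.0008.

>>> play_rows:
  rows:
    - {"delta_pos": [0,0,0.0008],"delta_rot": [0,0,0],"fingers": 0.45}
    - {"delta_pos": [0,0,0.0017],"delta_rot": [0,0,0],"fingers": 0.45}
    - {"delta_pos": [0,0,0.0017],"delta_rot": [0,0,0],"fingers": 0.45}
    - {"delta_pos": [0,0,0.0017],"delta_rot": [0,0,0],"fingers": 0.45}

```text
t: 7.58
ee_pos: [0.5976, -0.0084, 0.0277]
orientation: [[1.0, 0.001, 0.0], [0.001, -1.0, -0.0], [0.0, 0.0, -1.0]]
force: [-2.8, 0.4, 6.0]
width: 0.582
grip_force: 30.0
```

It's in contact at 6 N up. I'll release and rise, then move over the lid.

Scaled: -0.12 m / 0.6 = -0.2, -0.09 m / 0.6 = -0.15.

>>> play_rows:
  rows:
    - {"delta_pos": [0,0,0],"delta_rot": [0,0,0],"fingers": 0.62}
    - {"delta_pos": [0,0,0],"delta_rot": [0,0,0],"fingers": 0.7}
    - {"delta_pos": [0,0,0],"delta_rot": [0,0,0],"fingers": 0.8}
    - {"delta_pos": [0,0,0],"delta_rot": [0,0,0],"fingers": 0.8}
    - {"delta_pos": [0,0,-0.0333],"delta_rot": [0,0,0],"fingers": 0.8}
    - {"delta_pos": [0,0,-0.0833],"delta_rot": [0,0,0],"fingers": 0.8}
    - {"delta_pos": [0,0,-0.15],"delta_rot": [0,0,0],"fingers": 0.8}
    - {"delta_pos": [0,0,-0.2],"delta_rot": [0,0,0],"fingers": 0.8}
    - {"delta_pos": [0,0,-0.2],"delta_rot": [0,0,0],"fingers": 0.8}

```text
t: 8.33
ee_pos: [0.6027, -0.0087, 0.1548]
orientation: [[1.0, 0.001, 0.013], [0.001, -1.0, -0.001], [0.013, 0.001, -1.0]]
force: [1.7, 0.2, 1.1]
width: 0.801
grip_force: 0.0
```

Scaled: -0.171 m / 0.6 = -0.285, -0.162 m / 0.6 = -0.27.

>>> play_rows:
  rows:
    - {"delta_pos": [-0.285,-0.27,0],"delta_rot": [0,0,0],"fingers": 0.6}
    - {"delta_pos": [-0.285,-0.27,0],"delta_rot": [0,0,0],"fingers": 0.6}
    - {"delta_pos": [-0.285,-0.27,0],"delta_rot": [0,0,0],"fingers": 0.6}
    - {"delta_pos": [-0.285,-0.27,0],"delta_rot": [0,0,0],"fingers": 0.6}
    - {"delta_pos": [-0.285,-0.27,0],"delta_rot": [0,0,0],"fingers": 0.6}
    - {"delta_pos": [-0.285,-0.27,0],"delta_rot": [0,0,0],"fingers": 0.6}
    - {"delta_pos": [-0.285,-0.27,0],"delta_rot": [0,0,0],"fingers": 0.6}
    - {"delta_pos": [-0.285,-0.27,0],"delta_rot": [0,0,0],"fingers": 0.6}
    - {"delta_pos": [-0.285,-0.27,0],"delta_rot": [0,0,0],"fingers": 0.6}
    - {"delta_pos": [-0.285,-0.27,0],"delta_rot": [0,0,0],"fingers": 0.6}

```text
t: 9.17
ee_pos: [0.4274, 0.1529, 0.1469]
orientation: [[1.0, -0.0, 0.001], [-0.0, -1.0, -0.0], [0.001, 0.0, -1.0]]
force: [0.9, -0.1, -0.3]
width: 0.602
grip_force: 0.0
```

```bash
python3 go.py .4263 .1536 .009 0; python3 - <<'E'
from meas import *
for n in ("wrist","top"):
    c=optics.calibration(n); p,d=optics.grab_frame(n); W=np.where(d[...,None]>0,cloud(c,d),9); cv2.imwrite(f"pics/{n}2.png",p)
    print(n,"dish",circ(W,(.5972,-.0083),.04,.041,.055),"knob",circ(W,(.4263,.1536),.03,.017,.03),"plate",circ(W,(.4263,.1536),.045,.0025,.009),"disc",)
E
```

```text
t 9.17 p [0.4274 0.1529 0.1469] yaw -0.0 tilt [ 0.0007 -0.0002] d_tool [-0.0012 -0.0007  0.1379] rotz -0.0 w 0.602 q6 106.6
wrist dish None knob (array([0.4268, 0.1543, 0.0086, 0.0239]), 535) plate (array([0.4264, 0.1543, 0.0297, 0.0053]), 4589) disc
top dish (array([ 0.5988, -0.0092,  0.0252,  0.0453]), 89) knob None plate (array([0.4135, 0.1593, 0.0311, 0.0051]), 122) disc
```

Scaled: 0.1375 m / 0.6 = 0.2292, -0.0014 m / 0.6 = -0.0023.

>>> play_rows:
  rows:
    - {"delta_pos": [-0.0013,-0.0023,0.0583],"delta_rot": [0,0,0],"fingers": 0.5}
    - {"delta_pos": [-0.0013,-0.0023,0.1167],"delta_rot": [0,0,0],"fingers": 0.5}
    - {"delta_pos": [-0.0013,-0.0023,0.1667],"delta_rot": [0,0,0],"fingers": 0.5}
    - {"delta_pos": [-0.0013,-0.0023,0.2],"delta_rot": [0,0,0],"fingers": 0.5}
    - {"delta_pos": [-0.0013,-0.0023,0.22],"delta_rot": [0,0,0],"fingers": 0.5}
    - {"delta_pos": [-0.0013,-0.0023,0.2292],"delta_rot": [0,0,0],"fingers": 0.5}
    - {"delta_pos": [-0.0013,-0.0023,0.2292],"delta_rot": [0,0,0],"fingers": 0.5}
    - {"delta_pos": [-0.0013,-0.0023,0.2292],"delta_rot": [0,0,0],"fingers": 0.5}
    - {"delta_pos": [-0.0013,-0.0023,0.2292],"delta_rot": [0,0,0],"fingers": 0.5}

```text
t: 10.02
ee_pos: [0.427, 0.1549, 0.0104]
orientation: [[1.0, 0.0, 0.002], [0.0, -1.0, 0.001], [0.002, -0.001, -1.0]]
force: [0.3, 0.2, 0.2]
width: 0.504
grip_force: 0.0
```

>>> play_rows:
  rows:
    - {"delta_pos": [0,0,0],"delta_rot": [0,0,0],"fingers": 0.35}
    - {"delta_pos": [0,0,0],"delta_rot": [0,0,0],"fingers": 0.25}
    - {"delta_pos": [0,0,0],"delta_rot": [0,0,0],"fingers": 0.15}
    - {"delta_pos": [0,0,0],"delta_rot": [0,0,0],"fingers": 0.1}
    - {"delta_pos": [0,0,0],"delta_rot": [0,0,0],"fingers": 0.1}
    - {"delta_pos": [0,0,0],"delta_rot": [0,0,0],"fingers": 0.1}
    - {"delta_pos": [0,0,0],"delta_rot": [0,0,0],"fingers": 0.1}

```text
t: 10.6
ee_pos: [0.4259, 0.155, 0.0098]
orientation: [[1.0, 0.001, 0.001], [0.001, -1.0, 0.0], [0.001, -0.0, -1.0]]
force: [-1.2, -0.5, 5.5]
width: 0.194
grip_force: 30.0
```

Scaled: -0.18 m / 0.6 = -0.3, -0.15 m / 0.6 = -0.25.

>>> play_rows:
  rows:
    - {"delta_pos": [0,0,-0.0333],"delta_rot": [0,0,0],"fingers": 0.1}
    - {"delta_pos": [0,0,-0.0833],"delta_rot": [0,0,0],"fingers": 0.1}
    - {"delta_pos": [0.0167,0.0333,-0.1333],"delta_rot": [0,0,0],"fingers": 0.1}
    - {"delta_pos": [0.0333,0.0667,-0.1833],"delta_rot": [0,0,0],"fingers": 0.1}
    - {"delta_pos": [0.0583,0.1167,-0.2167],"delta_rot": [0,0,0],"fingers": 0.1}
    - {"delta_pos": [0.0833,0.1667,-0.25],"delta_rot": [0,0,0],"fingers": 0.1}
    - {"delta_pos": [0.1083,0.2167,-0.275],"delta_rot": [0,0,0],"fingers": 0.1}
    - {"delta_pos": [0.125,0.2583,-0.2917],"delta_rot": [0,0,0],"fingers": 0.1}
    - {"delta_pos": [0.125,0.2717,-0.3],"delta_rot": [0,0,0],"fingers": 0.1}
    - {"delta_pos": [0.125,0.2717,-0.3],"delta_rot": [0,0,0],"fingers": 0.1}

```text
t: 11.43
ee_pos: [0.5016, -0.0098, 0.1903]
orientation: [[1.0, -0.002, 0.002], [-0.002, -1.0, -0.0], [0.002, 0.0, -1.0]]
force: [-0.6, 1.0, -0.2]
width: 0.193
grip_force: 30.0
```

>>> play_rows:
  rows:
    - {"delta_pos": [0,0,0],"delta_rot": [0,0,0],"fingers": 0.1}
    - {"delta_pos": [0,0,0],"delta_rot": [0,0,0],"fingers": 0.1}
    - {"delta_pos": [0,0,0],"delta_rot": [0,0,0],"fingers": 0.1}

```text
t: 11.68
ee_pos: [0.4993, -0.0069, 0.1879]
orientation: [[1.0, 0.002, -0.003], [0.002, -1.0, 0.001], [-0.003, -0.001, -1.0]]
force: [-0.1, -0.2, -0.5]
width: 0.192
grip_force: 30.0
```

```bash
python3 go.py .5972 -.0083 .06 0; python3 - <<'E'
from meas import *
s=monitor.read_state(); tcp=np.array(s["ee_pos"]); c=optics.calibration("wrist"); p,d=optics.grab_frame("wrist"); W=np.where(d[...,None]>0,cloud(c,d),9); cv2.imwrite("pics/w3.png",p)
print("dish",circ(W,(.5978,-.009),.034,.041,.055),"disc",disc(W,p),"stand",rect(W,(.61,-.005),.13,.017,.027))
print("lid rel", circ(W,tcp[:2],.045,tcp[2]-.012,tcp[2]-.001), tcp)
E
```

```text
t 11.68 p [ 0.4993 -0.0069  0.1879] yaw 0.12 tilt [-0.0026  0.0006] d_tool [0.0982 0.0017 0.1277] rotz 0.002 w 0.192 q6 86.2
dish (array([ 0.5987, -0.0091,  0.0257,  0.046 ]), 1570) disc [ 0.5971 -0.0072  0.5975 -0.0081  0.0442  0.0226] stand [ 5.89700e-01 -7.60000e-03  1.40000e-01  1.35100e-01  8.60901e+01
  2.23000e-02]
lid rel (array([ 0.5002, -0.0073,  0.0297,  0.1833]), 7945) [ 0.49933817 -0.00685855  0.1879416 ]
```

View pics/w3.png

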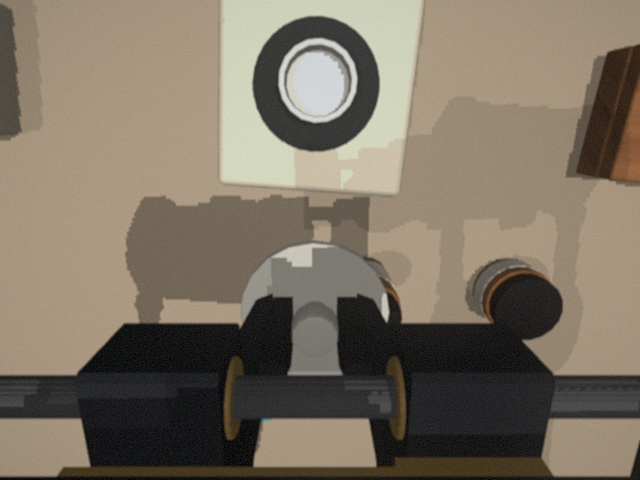

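The lid is held level at (315,300). The dish sits centred on the disc at (317,80), within about 1.5 mm. Next I'll move the lid over the dish.

Scaled: 0.12 m / 0.6 = 0.2, 0.0985 m / 0.6 = 0.1642.

>>> play_rows:
  rows:
    - {"delta_pos": [0.05,0.0017,0.0167],"delta_rot": [0,0,0],"fingers": 0.1}
    - {"delta_pos": [0.1,0.003,0.05],"delta_rot": [0,0,0],"fingers": 0.1}
    - {"delta_pos": [0.15,0.003,0.1],"delta_rot": [0,0,0],"fingers": 0.1}
    - {"delta_pos": [0.1642,0.003,0.15],"delta_rot": [0,0,0],"fingers": 0.1}
    - {"delta_pos": [0.1642,0.003,0.1833],"delta_rot": [0,0,0],"fingers": 0.1}
    - {"delta_pos": [0.1642,0.003,0.2],"delta_rot": [0,0,0],"fingers": 0.1}
    - {"delta_pos": [0.1642,0.003,0.2],"delta_rot": [0,0,0],"fingers": 0.1}
    - {"delta_pos": [0.1642,0.003,0.2],"delta_rot": [0,0,0],"fingers": 0.1}
    - {"delta_pos": [0.1642,0.003,0.2],"delta_rot": [0,0,0],"fingers": 0.1}
    - {"delta_pos": [0.1642,0.003,0.2],"delta_rot": [0,0,0],"fingers": 0.1}

```text
t: 12.57
ee_pos: [0.6005, -0.0097, 0.0715]
orientation: [[1.0, 0.001, 0.004], [0.001, -1.0, -0.0], [0.004, 0.0, -1.0]]
force: [0.8, -0.3, -0.5]
width: 0.193
grip_force: 30.0
```

```bash
python3 go.py .5978 -.0087 .056 0; python3 - <<'E'
from meas import *
s=monitor.read_state(); tcp=np.array(s["ee_pos"]); c=optics.calibration("wrist"); p,d=optics.grab_frame("wrist"); W=np.where(d[...,None]>0,cloud(c,d),9)
print("lid", circ(W,tcp[:2],.045,tcp[2]-.009,tcp[2]-.001), tcp)
E
```

```text
t 12.57 p [ 0.6005 -0.0097  0.0715] yaw 0.06 tilt [ 0.0037 -0.0002] d_tool [-0.0028 -0.001   0.0155] rotz 0.001 w 0.193 q6 86.6
lid (array([ 0.6014, -0.0102,  0.0297,  0.0669]), 7945) [ 0.60051937 -0.00971157  0.07154735]
```

Scaled: 0.008 m / 0.6 = 0.0133, 0.006 m / 0.6 = 0.01.

>>> play_rows:
  rows:
    - {"delta_pos": [-0.003,-0.0013,0.005],"delta_rot": [0,0,0],"fingers": 0.1}
    - {"delta_pos": [-0.003,-0.0013,0.01],"delta_rot": [0,0,0],"fingers": 0.1}
    - {"delta_pos": [-0.003,-0.0013,0.0133],"delta_rot": [0,0,0],"fingers": 0.1}
    - {"delta_pos": [-0.003,-0.0013,0.0133],"delta_rot": [0,0,0],"fingers": 0.1}
    - {"delta_pos": [-0.003,-0.0013,0.0133],"delta_rot": [0,0,0],"fingers": 0.1}
    - {"delta_pos": [-0.003,-0.0013,0.0133],"delta_rot": [0,0,0],"fingers": 0.1}

```text
t: 13.12
ee_pos: [0.5973, -0.0091, 0.0612]
orientation: [[1.0, 0.001, -0.0], [0.001, -1.0, 0.0], [-0.0, -0.0, -1.0]]
force: [-0.3, -0.7, 0.7]
width: 0.191
grip_force: 30.0
```

```bash
python3 - <<'E'
from meas import *
for i in range(4):
    s=monitor.read_state(); tcp=np.array(s["ee_pos"]); c=optics.calibration("wrist"); p,d=optics.grab_frame("wrist"); W=np.where(d[...,None]>0,cloud(c,d),9)
    print("lid", circ(W,tcp[:2],.045,tcp[2]-.009,tcp[2]-.001), tcp.round(4))
E
```

```text
lid (array([ 0.5981, -0.0096,  0.0297,  0.0566]), 7920) [ 0.5973 -0.0091  0.0612]
lid (array([ 0.5985, -0.0096,  0.0296,  0.0566]), 7933) [ 0.5975 -0.0091  0.0613]
lid (array([ 0.5982, -0.0096,  0.0298,  0.0567]), 7925) [ 0.5975 -0.0091  0.0613]
lid (array([ 0.5984, -0.0096,  0.0296,  0.0567]), 7918) [ 0.5975 -0.0091  0.0614]
```

Scaled: 0.005 m / 0.6 = 0.0083, 0.0045 m / 0.6 = 0.0075.

>>> play_rows:
  rows:
    - {"delta_pos": [0,-0.0005,0.0033],"delta_rot": [0,0,0],"fingers": 0.1}
    - {"delta_pos": [0,-0.0005,0.0058],"delta_rot": [0,0,0],"fingers": 0.1}
    - {"delta_pos": [0,-0.0005,0.0075],"delta_rot": [0,0,0],"fingers": 0.1}
    - {"delta_pos": [0,-0.0005,0.0083],"delta_rot": [0,0,0],"fingers": 0.1}
    - {"delta_pos": [0,-0.0005,0.0083],"delta_rot": [0,0,0],"fingers": 0.1}
    - {"delta_pos": [0,-0.0005,0.0083],"delta_rot": [0,0,0],"fingers": 0.1}

```text
t: 13.82
ee_pos: [0.5973, -0.0087, 0.0562]
orientation: [[1.0, 0.001, -0.0], [0.001, -1.0, 0.0], [-0.0, -0.0, -1.0]]
force: [0.2, -0.1, -1.5]
width: 0.192
grip_force: 30.0
```

Scaled: 0.001 m / 0.6 = 0.0017, 0.0005 m / 0.6 = 0.0008.

>>> play_rows:
  rows:
    - {"delta_pos": [0,0,0.0008],"delta_rot": [0,0,0],"fingers": 0.1}
    - {"delta_pos": [0,0,0.0017],"delta_rot": [0,0,0],"fingers": 0.1}
    - {"delta_pos": [0,0,0.0017],"delta_rot": [0,0,0],"fingers": 0.1}
    - {"delta_pos": [0,0,0.0017],"delta_rot": [0,0,0],"fingers": 0.1}

```text
t: 14.15
ee_pos: [0.5976, -0.0087, 0.0558]
orientation: [[1.0, 0.001, 0.0], [0.001, -1.0, 0.0], [0.0, -0.0, -1.0]]
force: [-1.0, 0.2, 4.3]
width: 0.191
grip_force: 30.0
```

The lid is in contact at about 4 N. I'll release, rise and go above the tall jar.

Scaled: -0.11 m / 0.6 = -0.1833, -0.08 m / 0.6 = -0.1333.

>>> play_rows:
  rows:
    - {"delta_pos": [0,0,0],"delta_rot": [0,0,0],"fingers": 0.25}
    - {"delta_pos": [0,0,0],"delta_rot": [0,0,0],"fingers": 0.4}
    - {"delta_pos": [0,0,0],"delta_rot": [0,0,0],"fingers": 0.5}
    - {"delta_pos": [0,0,0],"delta_rot": [0,0,0],"fingers": 0.5}
    - {"delta_pos": [0,0,-0.0333],"delta_rot": [0,0,0],"fingers": 0.5}
    - {"delta_pos": [0,0,-0.0833],"delta_rot": [0,0,0],"fingers": 0.5}
    - {"delta_pos": [0,0,-0.1333],"delta_rot": [0,0,0],"fingers": 0.5}
    - {"delta_pos": [0,0,-0.1833],"delta_rot": [0,0,0],"fingers": 0.6}
    - {"delta_pos": [0,0,-0.1833],"delta_rot": [0,0,0],"fingers": 0.6}

```text
t: 14.9
ee_pos: [0.602, -0.009, 0.1726]
orientation: [[1.0, 0.001, 0.012], [0.001, -1.0, -0.001], [0.012, 0.001, -1.0]]
force: [0.8, -0.1, 0.4]
width: 0.593
grip_force: 0.0
```

>>> play_rows:
  rows:
    - {"delta_pos": [-0.05,0.0167,0],"delta_rot": [0,0,0],"fingers": 0.6}
    - {"delta_pos": [-0.1,0.0333,0],"delta_rot": [0,0,0],"fingers": 0.6}
    - {"delta_pos": [-0.15,0.05,0],"delta_rot": [0,0,0],"fingers": 0.6}
    - {"delta_pos": [-0.2,0.0667,0],"delta_rot": [0,0,0],"fingers": 0.6}
    - {"delta_pos": [-0.2417,0.0705,0],"delta_rot": [0,0,0],"fingers": 0.6}
    - {"delta_pos": [-0.2525,0.0705,0],"delta_rot": [0,0,0],"fingers": 0.6}
    - {"delta_pos": [-0.2525,0.0705,0],"delta_rot": [0,0,0],"fingers": 0.6}
    - {"delta_pos": [-0.2525,0.0705,0],"delta_rot": [0,0,0],"fingers": 0.6}
    - {"delta_pos": [-0.2525,0.0705,0],"delta_rot": [0,0,0],"fingers": 0.6}
    - {"delta_pos": [-0.2525,0.0705,0],"delta_rot": [0,0,0],"fingers": 0.6}

```text
t: 15.73
ee_pos: [0.4474, -0.051, 0.1655]
orientation: [[1.0, 0.001, 0.001], [0.001, -1.0, -0.0], [0.001, 0.0, -1.0]]
force: [0.3, -1.7, -0.4]
width: 0.6
grip_force: 0.0
```

```bash
python3 go.py .4462 -.051 .027 0; python3 - <<'E'
from meas import *
for n in ("wrist","top"):
    c=optics.calibration(n); p,d=optics.grab_frame(n); W=np.where(d[...,None]>0,cloud(c,d),9); cv2.imwrite(f"pics/{n}4.png",p)
    print(n,"lid",circ(W,(.5972,-.0083),.04,.045,.06),"knob",circ(W,(.5972,-.0083),.03,.064,.08),"tall",circ(W,(.446,-.051),.03,.07,.09))
    np.save(f"pics/{n}4.npy",d)
E
```

```text
t 15.73 p [ 0.4474 -0.051   0.1655] yaw 0.08 tilt [ 0.0009 -0.    ] d_tool [-0.0013 -0.      0.1385] rotz 0.001 w 0.6 q6 80.2
wrist lid (array([ 0.5971, -0.0096,  0.0293,  0.0511]), 2883) knob None tall (array([ 0.4464, -0.0511,  0.0158,  0.0802]), 2271)
top lid (array([ 0.5988, -0.009 ,  0.029 ,  0.0513]), 272) knob (array([ 0.5977, -0.0088,  0.0082,  0.0692]), 33) tall (array([ 0.4384, -0.0507,  0.0094,  0.0776]), 25)
```

The lid is level on the dish: plate top at 51 mm, centred within about 1.5 mm. Next is the tall jar.

Scaled: 0.1365 m / 0.6 = 0.2275, -0.0007 m / 0.6 = -0.0012.

>>> play_rows:
  rows:
    - {"delta_pos": [-0.0012,0,0.05],"delta_rot": [0,0,0],"fingers": 0.6}
    - {"delta_pos": [-0.0012,0,0.1],"delta_rot": [0,0,0],"fingers": 0.6}
    - {"delta_pos": [-0.0012,0,0.15],"delta_rot": [0,0,0],"fingers": 0.6}
    - {"delta_pos": [-0.0012,0,0.1917],"delta_rot": [0,0,0],"fingers": 0.6}
    - {"delta_pos": [-0.0012,0,0.2167],"delta_rot": [0,0,0],"fingers": 0.6}
    - {"delta_pos": [-0.0012,0,0.2275],"delta_rot": [0,0,0],"fingers": 0.6}
    - {"delta_pos": [-0.0012,0,0.2275],"delta_rot": [0,0,0],"fingers": 0.6}
    - {"delta_pos": [-0.0012,0,0.2275],"delta_rot": [0,0,0],"fingers": 0.6}
    - {"delta_pos": [-0.0012,0,0.2275],"delta_rot": [0,0,0],"fingers": 0.6}

```text
t: 16.58
ee_pos: [0.4467, -0.0513, 0.03]
orientation: [[1.0, 0.001, 0.002], [0.001, -1.0, -0.0], [0.002, 0.0, -1.0]]
force: [0.7, 0.8, -0.4]
width: 0.599
grip_force: 0.0
```

>>> play_rows:
  rows:
    - {"delta_pos": [0,0,0],"delta_rot": [0,0,0],"fingers": 0.5}
    - {"delta_pos": [0,0,0],"delta_rot": [0,0,0],"fingers": 0.4}
    - {"delta_pos": [0,0,0],"delta_rot": [0,0,0],"fingers": 0.3}
    - {"delta_pos": [0,0,0],"delta_rot": [0,0,0],"fingers": 0.3}
    - {"delta_pos": [0,0,0],"delta_rot": [0,0,0],"fingers": 0.3}
    - {"delta_pos": [0,0,0],"delta_rot": [0,0,0],"fingers": 0.3}

```text
t: 17.08
ee_pos: [0.4462, -0.0512, 0.0298]
orientation: [[1.0, 0.001, 0.002], [0.001, -1.0, -0.0], [0.002, 0.0, -1.0]]
force: [-0.5, 2.0, 6.2]
width: 0.396
grip_force: 30.0
```

>>> play_rows:
  rows:
    - {"delta_pos": [0,0,-0.05],"delta_rot": [0,0,0],"fingers": 0.3}
    - {"delta_pos": [0,0,-0.1],"delta_rot": [0,0,0],"fingers": 0.3}
    - {"delta_pos": [0,0,-0.15],"delta_rot": [0,0,0],"fingers": 0.3}
    - {"delta_pos": [0.0333,-0.0417,-0.1667],"delta_rot": [0,0,0],"fingers": 0.3}
    - {"delta_pos": [0.0667,-0.0833,-0.1667],"delta_rot": [0,0,0],"fingers": 0.3}
    - {"delta_pos": [0.1,-0.125,-0.1667],"delta_rot": [0,0,0],"fingers": 0.3}
    - {"delta_pos": [0.1333,-0.1667,-0.1667],"delta_rot": [0,0,0],"fingers": 0.3}
    - {"delta_pos": [0.1667,-0.2083,-0.1667],"delta_rot": [0,0,0],"fingers": 0.3}
    - {"delta_pos": [0.2,-0.25,-0.1667],"delta_rot": [0,0,0],"fingers": 0.3}
    - {"delta_pos": [0.2333,-0.2833,-0.1667],"delta_rot": [0,0,0],"fingers": 0.3}

```text
t: 17.92
ee_pos: [0.5852, 0.1207, 0.1281]
orientation: [[1.0, 0.002, -0.001], [0.002, -1.0, -0.0], [-0.001, 0.0, -1.0]]
force: [0.1, -0.3, -0.7]
width: 0.401
grip_force: 30.0
```

Scaled: 0.085 m / 0.6 = 0.1417, 0.08 m / 0.6 = 0.1333.

>>> play_rows:
  rows:
    - {"delta_pos": [0.02,-0.02,0],"delta_rot": [0,0,0],"fingers": 0.3}
    - {"delta_pos": [0.0317,-0.0317,0.0167],"delta_rot": [0,0,0],"fingers": 0.3}
    - {"delta_pos": [0.0317,-0.0317,0.05],"delta_rot": [0,0,0],"fingers": 0.3}
    - {"delta_pos": [0.0317,-0.0317,0.0833],"delta_rot": [0,0,0],"fingers": 0.3}
    - {"delta_pos": [0.0317,-0.0317,0.1167],"delta_rot": [0,0,0],"fingers": 0.3}
    - {"delta_pos": [0.0317,-0.0317,0.1333],"delta_rot": [0,0,0],"fingers": 0.3}
    - {"delta_pos": [0.0317,-0.0317,0.1417],"delta_rot": [0,0,0],"fingers": 0.3}
    - {"delta_pos": [0.0317,-0.0317,0.1417],"delta_rot": [0,0,0],"fingers": 0.3}
    - {"delta_pos": [0.0317,-0.0317,0.1417],"delta_rot": [0,0,0],"fingers": 0.3}
    - {"delta_pos": [0.0317,-0.0317,0.1417],"delta_rot": [0,0,0],"fingers": 0.3}

```text
t: 18.75
ee_pos: [0.6051, 0.138, 0.0451]
orientation: [[1.0, 0.001, 0.002], [0.001, -1.0, 0.0], [0.002, -0.0, -1.0]]
force: [0.0, 0.0, -1.1]
width: 0.398
grip_force: 30.0
```

>>> play_rows:
  rows:
    - {"delta_pos": [0,0,0],"delta_rot": [0,0,0],"fingers": 0.3}
    - {"delta_pos": [0,0,0],"delta_rot": [0,0,0],"fingers": 0.3}
    - {"delta_pos": [0,0,0],"delta_rot": [0,0,0],"fingers": 0.3}

```text
t: 19.0
ee_pos: [0.6048, 0.1381, 0.0448]
orientation: [[1.0, 0.001, 0.002], [0.001, -1.0, 0.0], [0.002, -0.0, -1.0]]
force: [0.5, -0.1, -0.7]
width: 0.403
grip_force: 30.0
```

```bash
python3 go.py .6053 .1376 .0298 0
```

```text
t 19.0 p [0.6048 0.1381 0.0448] yaw 0.05 tilt [0.0017 0.0003] d_tool [0.0005 0.0005 0.015 ] rotz 0.001 w 0.403 q6 100.5
```

Scaled: 0.015 m / 0.6 = 0.025, 0.0005 m / 0.6 = 0.0008.

>>> play_rows:
  rows:
    - {"delta_pos": [0.0008,0.0005,0.01],"delta_rot": [0,0,0],"fingers": 0.3}
    - {"delta_pos": [0.0008,0.0005,0.0183],"delta_rot": [0,0,0],"fingers": 0.3}
    - {"delta_pos": [0.0008,0.0005,0.0225],"delta_rot": [0,0,0],"fingers": 0.3}
    - {"delta_pos": [0.0008,0.0005,0.0242],"delta_rot": [0,0,0],"fingers": 0.3}
    - {"delta_pos": [0.0008,0.0005,0.025],"delta_rot": [0,0,0],"fingers": 0.3}
    - {"delta_pos": [0.0008,0.0005,0.025],"delta_rot": [0,0,0],"fingers": 0.3}
    - {"delta_pos": [0.0008,0.0005,0.025],"delta_rot": [0,0,0],"fingers": 0.3}

```text
t: 19.58
ee_pos: [0.6044, 0.1376, 0.0299]
orientation: [[1.0, 0.001, -0.001], [0.001, -1.0, -0.0], [-0.001, 0.0, -1.0]]
force: [-4.3, -1.5, 8.2]
width: 0.399
grip_force: 30.0
```

Scaled: -0.13 m / 0.6 = -0.2167, -0.12 m / 0.6 = -0.2.

>>> play_rows:
  rows:
    - {"delta_pos": [0,0,0],"delta_rot": [0,0,0],"fingers": 0.45}
    - {"delta_pos": [0,0,0],"delta_rot": [0,0,0],"fingers": 0.55}
    - {"delta_pos": [0,0,0],"delta_rot": [0,0,0],"fingers": 0.6}
    - {"delta_pos": [0,0,0],"delta_rot": [0,0,0],"fingers": 0.6}
    - {"delta_pos": [0,0,-0.05],"delta_rot": [0,0,0],"fingers": 0.6}
    - {"delta_pos": [0,0,-0.1],"delta_rot": [0,0,0],"fingers": 0.6}
    - {"delta_pos": [0,0,-0.15],"delta_rot": [0,0,0],"fingers": 0.6}
    - {"delta_pos": [0,0,-0.2],"delta_rot": [0,0,0],"fingers": 0.6}
    - {"delta_pos": [0,0,-0.2167],"delta_rot": [0,0,0],"fingers": 0.6}
    - {"delta_pos": [0,0,-0.2167],"delta_rot": [0,0,0],"fingers": 0.6}

```text
t: 20.42
ee_pos: [0.6072, 0.1382, 0.1625]
orientation: [[1.0, 0.001, 0.007], [0.001, -1.0, 0.001], [0.007, -0.001, -1.0]]
force: [0.0, 0.8, -0.1]
width: 0.601
grip_force: 0.0
```

Scaled: 0.31 m / 0.6 = 0.5167, -0.17 m / 0.6 = -0.2833.

>>> play_rows:
  rows:
    - {"delta_pos": [-0.2833,0.5167,0],"delta_rot": [0,0,0],"fingers": 0.8}
    - {"delta_pos": [-0.2833,0.5167,0],"delta_rot": [0,0,0],"fingers": 0.8}
    - {"delta_pos": [-0.2833,0.5167,0],"delta_rot": [0,0,0],"fingers": 0.8}
    - {"delta_pos": [-0.2833,0.5167,0],"delta_rot": [0,0,0],"fingers": 0.8}
    - {"delta_pos": [-0.2833,0.5167,0],"delta_rot": [0,0,0],"fingers": 0.8}
    - {"delta_pos": [-0.2833,0.5167,0],"delta_rot": [0,0,0],"fingers": 0.8}
    - {"delta_pos": [-0.2833,0.5167,0],"delta_rot": [0,0,0],"fingers": 0.85}
    - {"delta_pos": [-0.2833,0.5167,0],"delta_rot": [0,0,0],"fingers": 0.85}
    - {"delta_pos": [-0.2833,0.5167,0],"delta_rot": [0,0,0],"fingers": 0.85}
    - {"delta_pos": [-0.2833,0.5167,0],"delta_rot": [0,0,0],"fingers": 0.85}

```text
t: 21.25
ee_pos: [0.4314, -0.1747, 0.1561]
orientation: [[1.0, -0.004, -0.004], [-0.004, -1.0, 0.001], [-0.004, -0.001, -1.0]]
force: [0.0, 0.1, -0.4]
width: 0.856
grip_force: 0.0
```

>>> play_rows:
  rows:
    - {"delta_pos": [0,0,0],"delta_rot": [0,0,0],"fingers": 0.85}
    - {"delta_pos": [0,0,0],"delta_rot": [0,0,0],"fingers": 0.85}
    - {"delta_pos": [0,0,0],"delta_rot": [0,0,0],"fingers": 0.85}

```text
t: 21.5
ee_pos: [0.4349, -0.1713, 0.1578]
orientation: [[1.0, 0.002, -0.001], [0.002, -1.0, 0.001], [-0.001, -0.001, -1.0]]
force: [0.1, 0.1, -0.4]
width: 0.85
grip_force: 0.0
```

```bash
python3 go.py .435 -.172 .013 0; python3 - <<'E'
from meas import *
for n in ("wrist","top"):
    c=optics.calibration(n); p,d=optics.grab_frame(n); W=np.where(d[...,None]>0,cloud(c,d),9); cv2.imwrite(f"pics/{n}5.png",p)
    print(n,"short",circ(W,(.435,-.172),.045,.038,.05),"tall",circ(W,(.605,.137),.03,.07,.09))
E
```

```text
t 21.5 p [ 0.4349 -0.1713  0.1578] yaw 0.11 tilt [-0.0013  0.0011] d_tool [0.0003 0.0008 0.1448] rotz 0.002 w 0.85 q6 65.3
wrist short (array([ 0.4352, -0.1722,  0.0257,  0.0453]), 4758) tall None
top short (array([ 0.4242, -0.1756,  0.0171,  0.0438]), 80) tall (array([0.6033, 0.1364, 0.0159, 0.079 ]), 130)
```

Scaled: 0.144 m / 0.6 = 0.24, 0.09 m / 0.6 = 0.15.

>>> play_rows:
  rows:
    - {"delta_pos": [0,0.0012,0.05],"delta_rot": [0,0,0],"fingers": 0.85}
    - {"delta_pos": [0,0.0012,0.1],"delta_rot": [0,0,0],"fingers": 0.85}
    - {"delta_pos": [0,0.0012,0.15],"delta_rot": [0,0,0],"fingers": 0.85}
    - {"delta_pos": [0,0.0012,0.1917],"delta_rot": [0,0,0],"fingers": 0.85}
    - {"delta_pos": [0,0.0012,0.225],"delta_rot": [0,0,0],"fingers": 0.85}
    - {"delta_pos": [0,0.0012,0.24],"delta_rot": [0,0,0],"fingers": 0.85}
    - {"delta_pos": [0,0.0012,0.24],"delta_rot": [0,0,0],"fingers": 0.85}
    - {"delta_pos": [0,0.0012,0.24],"delta_rot": [0,0,0],"fingers": 0.85}
    - {"delta_pos": [0,0.0012,0.24],"delta_rot": [0,0,0],"fingers": 0.85}

```text
t: 22.35
ee_pos: [0.4363, -0.1734, 0.0161]
orientation: [[1.0, 0.001, 0.002], [0.001, -1.0, -0.001], [0.002, 0.001, -1.0]]
force: [-0.5, 0.3, 0.2]
width: 0.848
grip_force: 0.0
```

>>> play_rows:
  rows:
    - {"delta_pos": [0,0,0],"delta_rot": [0,0,0],"fingers": 0.75}
    - {"delta_pos": [0,0,0],"delta_rot": [0,0,0],"fingers": 0.65}
    - {"delta_pos": [0,0,0],"delta_rot": [0,0,0],"fingers": 0.55}
    - {"delta_pos": [0,0,0],"delta_rot": [0,0,0],"fingers": 0.5}
    - {"delta_pos": [0,0,0],"delta_rot": [0,0,0],"fingers": 0.5}
    - {"delta_pos": [0,0,0],"delta_rot": [0,0,0],"fingers": 0.5}

```text
t: 22.85
ee_pos: [0.4357, -0.1734, 0.0159]
orientation: [[1.0, 0.0, 0.002], [0.0, -1.0, -0.0], [0.002, 0.0, -1.0]]
force: [-1.2, 1.9, 6.2]
width: 0.628
grip_force: 30.0
```

Scaled: 0.0875 m / 0.6 = 0.1458, -0.06 m / 0.6 = -0.1.

>>> play_rows:
  rows:
    - {"delta_pos": [0,0,-0.05],"delta_rot": [0,0,0],"fingers": 0.5}
    - {"delta_pos": [0,0,-0.1],"delta_rot": [0,0,0],"fingers": 0.5}
    - {"delta_pos": [0.025,0.05,-0.1],"delta_rot": [0,0,0],"fingers": 0.5}
    - {"delta_pos": [0.05,0.1,-0.1],"delta_rot": [0,0,0],"fingers": 0.5}
    - {"delta_pos": [0.076,0.1458,-0.1],"delta_rot": [0,0,0],"fingers": 0.5}
    - {"delta_pos": [0.076,0.1458,-0.075],"delta_rot": [0,0,0],"fingers": 0.5}
    - {"delta_pos": [0.076,0.1458,-0.0417],"delta_rot": [0,0,0],"fingers": 0.5}
    - {"delta_pos": [0.076,0.1458,-0.025],"delta_rot": [0,0,0],"fingers": 0.5}
    - {"delta_pos": [0.076,0.1458,-0.025],"delta_rot": [0,0,0],"fingers": 0.5}
    - {"delta_pos": [0.076,0.1458,-0.025],"delta_rot": [0,0,0],"fingers": 0.5}

```text
t: 23.68
ee_pos: [0.4793, -0.2599, 0.0288]
orientation: [[1.0, 0.001, -0.002], [0.001, -1.0, 0.001], [-0.002, -0.001, -1.0]]
force: [-0.5, -0.3, -1.3]
width: 0.626
grip_force: 30.0
```

>>> play_rows:
  rows:
    - {"delta_pos": [0,0,0],"delta_rot": [0,0,0],"fingers": 0.5}
    - {"delta_pos": [0,0,0],"delta_rot": [0,0,0],"fingers": 0.5}
    - {"delta_pos": [0,0,0],"delta_rot": [0,0,0],"fingers": 0.5}

```text
t: 23.93
ee_pos: [0.4813, -0.2609, 0.0309]
orientation: [[1.0, 0.001, 0.002], [0.001, -1.0, -0.001], [0.002, 0.001, -1.0]]
force: [0.4, 0.1, -0.6]
width: 0.628
grip_force: 30.0
```

```bash
python3 go.py .4813 -.2609 .0159 0
```

```text
t 23.93 p [ 0.4813 -0.2609  0.0309] yaw 0.07 tilt [ 0.0017 -0.0011] d_tool [-0.     0.     0.015] rotz 0.001 w 0.628 q6 58.9
```

Scaled: 0.015 m / 0.6 = 0.025, 0.0145 m / 0.6 = 0.0242.

>>> play_rows:
  rows:
    - {"delta_pos": [0,0,0.01],"delta_rot": [0,0,0],"fingers": 0.5}
    - {"delta_pos": [0,0,0.0183],"delta_rot": [0,0,0],"fingers": 0.5}
    - {"delta_pos": [0,0,0.0225],"delta_rot": [0,0,0],"fingers": 0.5}
    - {"delta_pos": [0,0,0.0242],"delta_rot": [0,0,0],"fingers": 0.5}
    - {"delta_pos": [0,0,0.025],"delta_rot": [0,0,0],"fingers": 0.5}
    - {"delta_pos": [0,0,0.025],"delta_rot": [0,0,0],"fingers": 0.5}
    - {"delta_pos": [0,0,0.025],"delta_rot": [0,0,0],"fingers": 0.5}

```text
t: 24.52
ee_pos: [0.4802, -0.2604, 0.0158]
orientation: [[1.0, 0.001, -0.001], [0.001, -1.0, 0.001], [-0.001, -0.001, -1.0]]
force: [-4.1, 2.5, 10.9]
width: 0.628
grip_force: 30.0
```

It's in contact. I'll release, rise and back off to a view of everything.

Scaled: -0.2 m / 0.6 = -0.3333, -0.18 m / 0.6 = -0.3.

>>> play_rows:
  rows:
    - {"delta_pos": [0,0,0],"delta_rot": [0,0,0],"fingers": 0.67}
    - {"delta_pos": [0,0,0],"delta_rot": [0,0,0],"fingers": 0.75}
    - {"delta_pos": [0,0,0],"delta_rot": [0,0,0],"fingers": 0.85}
    - {"delta_pos": [0,0,0],"delta_rot": [0,0,0],"fingers": 0.85}
    - {"delta_pos": [0,0,-0.05],"delta_rot": [0,0,0],"fingers": 0.85}
    - {"delta_pos": [0,0,-0.1],"delta_rot": [0,0,0],"fingers": 0.85}
    - {"delta_pos": [0,0,-0.1667],"delta_rot": [0,0,0],"fingers": 0.85}
    - {"delta_pos": [0,0,-0.2333],"delta_rot": [0,0,0],"fingers": 0.85}
    - {"delta_pos": [0,0,-0.3],"delta_rot": [0,0,0],"fingers": 0.85}
    - {"delta_pos": [0,0,-0.3333],"delta_rot": [0,0,0],"fingers": 0.85}

```text
t: 25.35
ee_pos: [0.4826, -0.2619, 0.2204]
orientation: [[1.0, 0.001, 0.006], [0.001, -1.0, -0.004], [0.006, 0.004, -1.0]]
force: [1.0, -1.0, 0.1]
width: 0.848
grip_force: 0.0
```

Scaled: -0.26 m / 0.6 = -0.4333, -0.25 m / 0.6 = -0.4167.

>>> play_rows:
  rows:
    - {"delta_pos": [0.0833,-0.4333,-0.4167],"delta_rot": [0,0,0],"fingers": 0.85}
    - {"delta_pos": [0.0833,-0.4333,-0.4167],"delta_rot": [0,0,0],"fingers": 0.85}
    - {"delta_pos": [0.0833,-0.4333,-0.4167],"delta_rot": [0,0,0],"fingers": 0.85}
    - {"delta_pos": [0.0833,-0.4333,-0.4167],"delta_rot": [0,0,0],"fingers": 0.85}
    - {"delta_pos": [0.0833,-0.4333,-0.4167],"delta_rot": [0,0,0],"fingers": 0.85}
    - {"delta_pos": [0.0833,-0.4333,-0.4167],"delta_rot": [0,0,0],"fingers": 0.85}
    - {"delta_pos": [0.0833,-0.4333,-0.4167],"delta_rot": [0,0,0],"fingers": 0.85}
    - {"delta_pos": [0.0833,-0.4333,-0.4167],"delta_rot": [0,0,0],"fingers": 0.85}
    - {"delta_pos": [0.0833,-0.4333,-0.4167],"delta_rot": [0,0,0],"fingers": 0.85}
    - {"delta_pos": [0.0833,-0.4333,-0.4167],"delta_rot": [0,0,0],"fingers": 0.85}

```text
t: 26.18
ee_pos: [0.5322, 0.003, 0.4703]
orientation: [[1.0, 0.005, 0.009], [0.005, -1.0, 0.002], [0.009, -0.002, -1.0]]
force: [0.6, -0.4, -0.1]
width: 0.843
grip_force: 0.0
```

>>> play_rows:
  rows:
    - {"delta_pos": [0,0,0],"delta_rot": [0,0,0],"fingers": 0.85}
    - {"delta_pos": [0,0,0],"delta_rot": [0,0,0],"fingers": 0.85}
    - {"delta_pos": [0,0,0],"delta_rot": [0,0,0],"fingers": 0.85}
    - {"delta_pos": [0,0,0],"delta_rot": [0,0,0],"fingers": 0.85}

```text
t: 26.52
ee_pos: [0.5297, -0.0017, 0.4626]
orientation: [[1.0, -0.001, -0.004], [-0.001, -1.0, -0.0], [-0.004, 0.0, -1.0]]
force: [-0.4, 0.9, 0.5]
width: 0.849
grip_force: 0.0
```

```bash
python3 - <<'E'
from meas import *
s=monitor.read_state(); print(s["t"],s["ee_pos"])
c=optics.calibration("wrist"); p,d=optics.grab_frame("wrist"); W=np.where(d[...,None]>0,cloud(c,d),9); cv2.imwrite("pics/w6.png",p)
print("lid",circ(W,(.5980,-.0083),.04,.045,.06),"knob",circ(W,(.598,-.0083),.03,.064,.08),"tall",circ(W,(.605,.137),.03,.07,.09),"short",circ(W,(.481,-.261),.04,.043,.05),"\nstand",rect(W,(.61,-.005),.13,.017,.027),"lamp",rect(W,(.61,.247),.08,.05,.065),"slide",rect(W,(.575,-.268),.08,.037,.05),"eye",circ(W,(.456,.41),.04,.042,.055))
E
```

```text
26.5167 [ 0.52966933 -0.00172485  0.46262861]
lid (array([ 0.5974, -0.0096,  0.0295,  0.0513]), 1548) knob (array([ 0.5975, -0.0097,  0.0085,  0.0699]), 156) tall (array([0.6035, 0.1366, 0.0157, 0.0801]), 582) short (array([ 0.4792, -0.2609,  0.0256,  0.0456]), 1057) 
stand [6.0900e-01 2.2300e-02 2.0290e-01 1.7000e-01 8.6065e+01 2.2300e-02] lamp [6.11300e-01 2.48700e-01 7.05000e-02 9.04000e-02 8.24207e+01 5.69000e-02] slide [ 5.57600e-01 -2.67300e-01  1.01000e-01  1.25000e-01  8.54463e+01
  4.27000e-02] eye (array([0.4581, 0.4103, 0.0187, 0.0499]), 632)
```

View pics/w6.png

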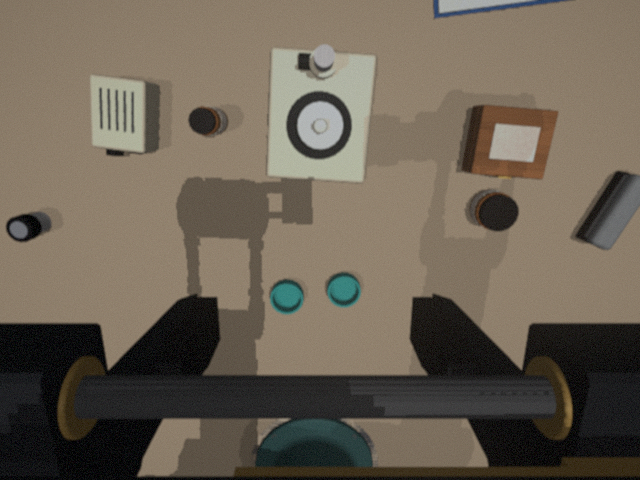

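The final view shows the lidded dish centred on the disc at (320,125). The tall jar is midway between the lamp and the stand at (205,121), and the short jar is about 2 cm in front of the slide box at (496,211). The eyepiece and stapler are where they were.

```bash
python3 -c "from rig import sign_off; print(sign_off())"
```

```text
the job is handed in; nothing more can be done
None
```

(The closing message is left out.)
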